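# Shut the middle drawer, then find and open the outer drawer that is not locked

### The arm

A 6-joint arm with a two-finger parallel gripper is mounted at the origin on the work surface. World frame = base frame: x ahead of the robot, y to its left, z up, the work surface at z = 0. Lengths are in m, angles in degrees, forces in N, time in s.
With the tool pointing down it reaches from about 0.325 to 0.85 m from the base axis. Payload 4.4 kg.
Tool frame: the origin (TCP) lies at the very end of the fingers, on their centre line; the grasp point (between the pads) lies 19 mm behind it; z points along the fingers, y is the line along which they close (so a half turn about z gives the same grasp; the last joint's range is limited). The gripper opens to 94 mm and grips with 3 to 60 N. Pads are 16 mm wide; open, the fingers measure 119 mm over their backs; the gripper's body (75 mm by 177 mm) begins 78 mm behind the grasp point.
Start: joints at [61.049, 11.837, 88.321, -0, 79.842, -8.623], TCP at [0.2, 0.539, 0.205] pointing down, gripper open.
Joint ranges: [-156.59, 156.59], [-49.26, 127.26], [12.9, 141.05], [-63.56, 243.56], [4.71, 150.69], [-161.64, 161.64]. Speed limits (degrees/s): [159.86, 159.86, 180, 180, 180, 180].

### API

Orientations are given as [roll, pitch, yaw] about the fixed x, y, z axes, in that order (R = Rz(yaw) Ry(pitch) Rx(roll)).
In Python, from rig import get_state, read_camera, calibration, job_done gives the robot as it stands.
- The arm moves only by the tool step_arm, never from a script. Its argument "series" is one flat list of numbers, 7 for each row, row after row: the shift along the tool's x, y, z in mm, then the turn, a rotation vector about the tool's x, y, z in degrees, then the closure in counts, from 0 (fully open) to 255 (shut). A call has 1 to 8 rows; each row shifts and turns the commanded pose from where the row before left it, along the tool's axes as they then stand; what a row does not reach is not made up. A row lasts 1/10 s, in which the tool goes at most 50 mm and 8.59 degrees, less where a joint would pass 70% of its speed; a pose out of reach is approached as far as the arm can. A call with a gripper value outside its range is refused whole. The fingers move at their own pace and stop on an object; "force" is the grip in N (left out, the last holds). Time passes only in rows, so rows that do not move let the fingers close. It gives the time, the measured TCP pose, the force, the opening and the grip force at its end, in the units of the state.
- get_state(): the state, without advancing time (a new reading comes with each control period).
- read_camera(name): name is "scene" or "top"; returns the picture (480x640x3 uint8, red, green, blue); there is no depth.
- calibration(name): a dict with "intrinsics" (3x3 intrinsics, pixels), "position" and "orientation" of the camera in the world. Camera axes: x right, y up, looking along -z (the intrinsics and any distortion apply to the point x, -y, -z); pixel columns grow to the right and rows downward; lengths in m; the calibration is good to about 2 mm. A picture is of the moment at which its call begins. calibration takes no time and is no camera call.
- job_done(): hands the job in; it is judged then, once.
The state is a dict: "time_s": time; "joints": joint angles; "dq": joint speeds; "joint_torque": joint torques, N m; "eef_pos": TCP position; "ee_rot": TCP orientation; "wrist_force": force on the tool from outside, world axes, zero at the start; "ft_torque": the same for the moment, N m; "opening": finger opening in m; "finger_force": force on a finger pad.
Only numpy, scipy, OpenCV 4.12 (cv2) and the standard library are available. Lean on these libraries where they do the work, as an engineer would, in place of code of your own. Each camera call takes 0.05 s, during which the arm holds its last target. There are 200 camera calls.

### The job

The craft chest lets its outer drawers out only while the middle one is fully shut, and one of the two outer drawers is also locked with a key, we no longer know which. Push the open middle drawer fully home past its stiff catch, then try the outer drawers by hand, find the one that gives and pull it wide open, leaving the other two shut. Pull and push firmly but do not force anything, and leave the jars and the tin standing where they are.

Things in the scene. Friction and masses are not known exactly. Their poses are not given: they have to be found in the camera images.
- chest: Sage-green chest, cream top, 226 deep (x), 376 wide (y), 115 mm high, fixed. Origin: centre of its underside; x points from the drawer fronts inward, y to the robot's left. Three drawers side by side, 114.5 mm between centres, fronts 110 wide, z 10 to 104 mm, faces at x = -110 mm when shut. A hidden interlock keeps both outer drawers shut (about 1 mm of play) unless the middle one is home.
- mid_handle (a point): Middle of the brass bar handle of the middle drawer; moves with it. Round bar, 12 mm thick, 80 mm long along the chest's y, axis 86 mm above the table (29 mm below the chest top) and 42 mm in front of the drawer's face: a free gap of 36 mm between bar and face, open from above and below. Its two posts (10 mm thick) stand 36 mm either side of the middle.
- left_handle (a point): The same point on the left (+y) drawer's handle: same bar and gap.
- right_handle (a point): The same point on the right (-y) drawer's handle: same bar and gap.
- mid_drawer (a joint): Opening of the middle drawer (paint pots in it): 0 = home, to 0.115 m, growing along the chest's -x, towards the robot. Starts 55 to 95 mm out. Slides with 1 to 3 N; from 20 mm before home a sprung catch resists with up to about 13 N, pushing back outwards until 9 mm before home, then it snaps the drawer home and holds it with about 7 N. Solid stop at home.
- left_drawer (a joint): Opening of the left drawer (brushes in it), same sense and travel; starts shut. If free, and the middle drawer is home, it takes about 2 to 5 N to start and 2 to 4 N to slide, has no catch and stays where it is left. If locked it stops dead after about 1 mm of play. The lock cannot be seen.
- right_drawer (a joint): Opening of the right drawer, as the left. Exactly one of left and right is locked.
- top_jar: Clear glass jar with white cap, 64 mm across, 75 mm high, standing on the rear half of the chest top (loose). Origin: centre of its underside, z axis up.
- brush_jar: Pale jar of brushes, 72 mm across, 85 mm high (brushes to 170 mm), standing loose on the table to the left in front of the chest. Origin: centre of its underside, z up.
- paint_tin: Metal paint tin, 84 mm across, 80 mm high, standing loose on the table to the right in front of the chest. Origin: centre of its underside, z up.
There are look-alikes about, which are no part of the job. What is shaped like the paint_tin but yellow is not meant. What is shaped like the brush_jar but pink is not meant.

How it is judged:
By the outcome, as a careful person would: the job done as asked, in the order asked, and still so for the second after the job is handed in, with the robot touching nothing.
It also fails if it takes over 54 s, if anything falls off the work surface, if the arm or the gripper's body presses on something with over 40 N, if the wrist force passes 120 N, or if a joint passes its speed limit or range.

## Working session

There is one attempt and no reset: what is moved stays moved. The work goes in short steps, Python scripts to look and compute and a tool call to move; the robot and the scene stay as the last step left them, time stands still between calls to the robot, and variables do not carry over. Pictures are saved under pics/ and viewed, at most 10 in all, crops included, and the job is handed in when it is done.

Besides the shell and the picture viewer there is one more tool, called after "Call:" in YAML: its name, and indented under it one key for each argument. step_arm: Moves the arm, as the interface text tells. Its arguments: {"type":"object","properties":{"series":{"type":"array"},"force":{"type":"number"}},"required":["series"]}

```bash
mkdir -p pics; ls; python3 - <<'E'
from rig import *
import cv2,json
for n in("scene","top"):
    cv2.imwrite(f"pics/{n}0.png",read_camera(n)[:,:,::-1]); c=calibration(n); print(n,c)
print(get_state())
E
```

```text
pics
scene {'intrinsics': array([[567.6161454 ,   0.        , 319.08737815],
       [  0.        , 567.6161454 , 242.65620728],
       [  0.        ,   0.        ,   1.        ]]), 'position': array([ 1.2351045 , -0.67466528,  0.99099261]), 'orientation': array([45.13656166,  1.07114087, 40.56585356])}
top {'intrinsics': array([[504.75836103,   0.        , 323.38205669],
       [  0.        , 504.75836103, 231.50845531],
       [  0.        ,   0.        ,   1.        ]]), 'position': array([ 0.48995351, -0.01412686,  1.09521961]), 'orientation': array([  9.26683782,  -0.40561415, -89.73703336])}
{'time_s': 0.1, 'joints': array([ 6.10496302e+01,  1.18794704e+01,  8.83961619e+01, -1.27182625e-03,
        7.98431782e+01, -8.62275023e+00]), 'dq': array([-0.01899657, -0.08027568, -0.09743108, -0.01571151,  0.05058784,
        0.04870467]), 'joint_torque': array([-1.54442525e-03, -3.71869075e+01, -2.82289445e+01,  6.98999036e-02,
        3.10982752e-02, -5.22805044e-05]), 'eef_pos': array([0.19940125, 0.53853007, 0.20440966]), 'ee_rot': array([-1.79882345e+02, -1.65757144e-02,  1.59672589e+02]), 'wrist_force': array([-0.18130973,  0.26817526,  0.24771116]), 'ft_torque': array([ 0.01566367, -0.00190691, -0.03663185]), 'finger_force': 0.0, 'opening': 0.09374671934335967}
```

View pics/top0.png

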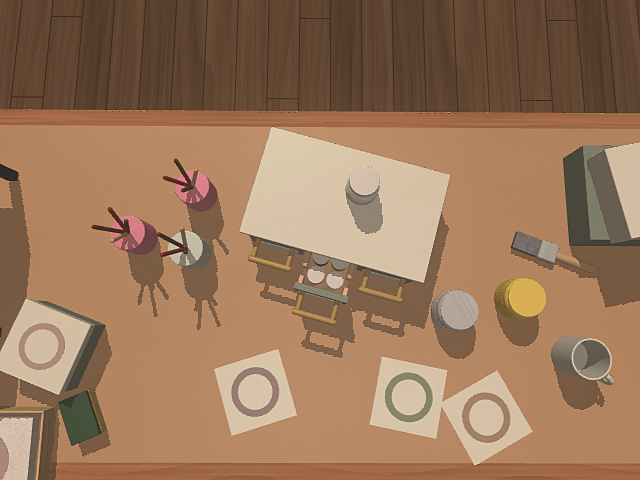

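View pics/scene0.png

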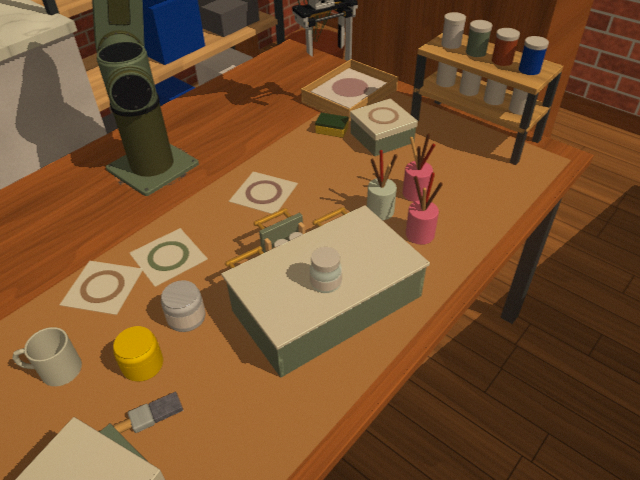

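Top view: chest top corners are near (271,128), (449,176), (424,282) and (241,231). The handles are near L (272,266), M (316,318) and R (381,297). The brush jar is at (188,250) and the tin at (456,310).

```bash
cat > h.py <<'E'
from rig import *
import numpy as np,cv2
from scipy.spatial.transform import Rotation as Rt
def ray(n,px,z):
    c=calibration(n);K=c["intrinsics"];R=Rt.from_euler("xyz",c["orientation"],degrees=True).as_matrix()
    px=np.atleast_2d(np.array(px,float))
    d=np.c_[(px[:,0]-K[0,2])/K[0,0],-(px[:,1]-K[1,2])/K[1,1],-np.ones(len(px))]@R.T
    p=c["position"];return p+d*((z-p[2])/d[:,2])[:,None]
E
python3 - <<'E'
from h import *
im=cv2.imread("pics/top0.png");hsv=cv2.cvtColor(im,cv2.COLOR_BGR2HSV)
m=cv2.inRange(hsv,(10,15,150),(40,85,255)).astype(np.uint8);m[:, :230]=0;m[:,460:]=0;m[300:]=0
c=max(cv2.findContours(m,0,2)[0],key=cv2.contourArea)
W=ray("top",c[:,0,:],.115)[:,:2]
r=cv2.minAreaRect((W*1000).astype(np.float32));print(r,cv2.boxPoints(r))
# brass
b=cv2.inRange(hsv,(14,120,110),(30,255,255));b[:235]=0;b[330:]=0;b[:,:240]=0;b[:,412:]=0
for q in cv2.findContours(b,0,2)[0]:
    if cv2.contourArea(q)>15: rr=cv2.minAreaRect(q); print(rr, ray("top",rr[0],.086)[0].round(4))
print("jars",ray("top",[(188,243),(188,250),(457,307),(363,180)],0.08).round(3))
big=cv2.resize(im[220:340,200:480],None,fx=2.8,fy=2.8,interpolation=2);cv2.imwrite("pics/c0.png",big)
E
```

```text
((708.6716918945312, -63.83518981933594), (374.89105224609375, 224.694091796875), 74.66313171386719) [[ 550.74744 -214.89023]
 [ 767.4396  -274.32037]
 [ 866.59595   87.21985]
 [ 649.9038   146.65   ]]
((316.130859375, 307.40289306640625), (45.85969161987305, 24.0241641998291), 14.743562698364258) [ 0.5025 -0.0069  0.086 ]
((382.2922668457031, 285.2478332519531), (45.87416076660156, 23.124433517456055), 15.5241117477417) [ 0.5468 -0.1384  0.086 ]
((271.2362365722656, 254.3035888671875), (45.60218048095703, 23.548213958740234), 14.420774459838867) [0.6076 0.0841 0.086 ]
jars [[ 0.63   0.254  0.08 ]
 [ 0.616  0.253  0.08 ]
 [ 0.505 -0.288  0.08 ]
 [ 0.764 -0.102  0.08 ]]
```

View pics/c0.png

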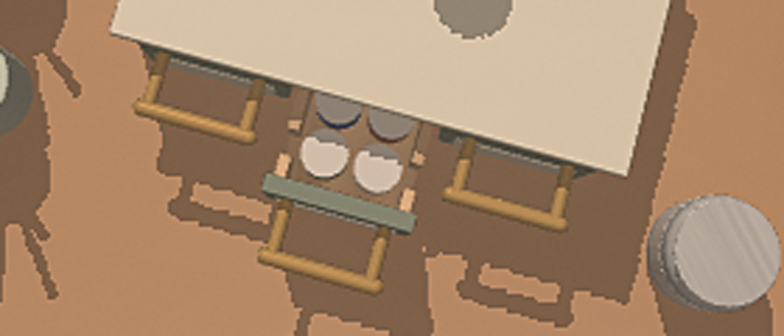

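Top size comes out at 375×225 mm against 376×226, so the fit is good. Chest centre is (0.709,-0.064), yaw -15.3°, middle drawer about 80 mm out. I'll use closed fingers, with tool x along the chest's -x, to push on the bar and later hook behind it.

Call:
step_arm:
  series: [-29, -34, 0, 0, 0, -5, 255, -29, -34, 0, 0, 0, 0, 255, -29, -34, 0, 0, 0, 0, 255, -29, -34, 0, 0, 0, 0, 255, -29, -34, 0, 0, 0, 0, 255, -29, -34, 0, 0, 0, 0, 255, -29, -34, 0, 0, 0, 0, 255, -29, -34, 0, 0, 0, 0, 255]
  force: 20

```text
time_s: 0.9
eef_pos: [0.3481, 0.2123, 0.2052]
ee_rot: [-180.0, -0.0, 164.7]
wrist_force: [0.4, 0.4, 0.6]
opening: 0.0334
finger_force: 0.0
```

```bash
cat >> h.py <<'E'
C=np.array([.7087,-.0638]);a=np.radians(-15.34);X=np.array([np.cos(a),np.sin(a)]);Y=np.array([-X[1],X[0]])
def ch(p): d=np.array(p[:2])-C; return (d@X*1000).round(1),(d@Y*1000).round(1)
def st():
    s=get_state();f=s["wrist_force"]
    print("t%.2f"%s["time_s"],"chest xy",ch(s["eef_pos"]),"z",(s["eef_pos"][2]*1000).round(1),"rot",s["ee_rot"].round(2),"F",f.round(1),"Fx'",(f[:2]@X).round(1),"open",s["opening"])
E
python3 -c "
from h import *
st()
print('bars', [ch(ray('top',p,.086)[0]) for p in [(314.3,316.4),(380.7,294.3),(269.6,262.9)]])
print('mid front top edge', ch(ray('top',(200+338/2.8,220+203/2.8),.104)[0]))"
```

```text
t0.90 chest xy (np.float64(-420.8), np.float64(170.9)) z 205.2 rot [-180.    -0.   164.7] F [0.4 0.4 0.6] Fx' 0.3 open 0.033393444653293
bars [(np.float64(-231.7), np.float64(-0.9)), (np.float64(-154.6), np.float64(-116.2)), (np.float64(-154.1), np.float64(114.1))]
mid front top edge (np.float64(-184.0), np.float64(-0.6))
```

Call:
step_arm:
  series: [-30, -34, 0, 0, 0, 0, 255, -30, -34, 0, 0, 0, 0, 255, -30, -34, 0, 0, 0, 0, 255, -30, -34, 0, 0, 0, 0, 255, -28, -34, 0, 0, 0, 0, 255, 0, 0, 46, 0, 0, 0, 255, 0, 0, 46, 0, 0, 0, 255, 0, 0, 46, 0, 0, 0, 255]

```text
time_s: 1.7
eef_pos: [0.446, 0.0103, 0.0661]
ee_rot: [180.0, 0.1, 164.6]
wrist_force: [0.1, -0.7, -0.3]
opening: 0.0005
finger_force: 0.0
```

```bash
python3 -c "
from h import *
st()"
```

```text
t1.70 chest xy (np.float64(-272.9), np.float64(1.9)) z 66.1 rot [1.7999e+02 8.0000e-02 1.6458e+02] F [ 0.1 -0.7 -0.3] Fx' 0.3 open 0.00047968906105244527
```

Call:
step_arm:
  series: [-8, -0.4, 0, 0, 0, 0, 255, -8, -0.4, 0, 0, 0, 0, 255, -6, -0.4, 0, 0, 0, 0, 255, -6, -0.4, 0, 0, 0, 0, 255, -6, 0, 0, 0, 0, 0, 255, -6, 0, 0, 0, 0, 0, 255, -6, 0, 0, 0, 0, 0, 255, -6, 0, 0, 0, 0, 0, 255]

```text
time_s: 2.5
eef_pos: [0.496, -0.0044, 0.0677]
ee_rot: [-180.0, 0.0, 164.7]
wrist_force: [-1.1, -0.3, 2.5]
opening: 0.0007
finger_force: 1.1
```

```bash
python3 -c "
from h import *
st()"
```

```text
t2.50 chest xy (np.float64(-220.8), np.float64(1.0)) z 67.7 rot [-1.8000e+02  1.0000e-02  1.6468e+02] F [-1.1 -0.3  2.5] Fx' -1.0 open 0.0007385175985757215
```

Call:
step_arm:
  series: [-6, 0, 0, 0, 0, 0, 255, -6, 0, 0, 0, 0, 0, 255, -6, 0, 0, 0, 0, 0, 255, -6, 0, 0, 0, 0, 0, 255, -4, 0, 0, 0, 0, 0, 255, -3, 0, 0, 0, 0, 0, 255, -3, 0, 0, 0, 0, 0, 255, -3, 0, 0, 0, 0, 0, 255]

```text
time_s: 3.3
eef_pos: [0.5289, -0.0135, 0.0671]
ee_rot: [-180.0, -0.3, 164.7]
wrist_force: [-8.1, 2.0, 8.0]
opening: 0.0008
finger_force: 4.5
```

```bash
python3 -c "
from h import *
st()"
```

```text
t3.30 chest xy (np.float64(-186.7), np.float64(0.9)) z 67.1 rot [-179.98   -0.34  164.68] F [-8.1  2.   8. ] Fx' -8.3 open 0.0007999264920871372
```

Call:
step_arm:
  series: [-2, 0, 0, 0, 0, 0, 255, -2, 0, 0, 0, 0, 0, 255, -2, 0, 0, 0, 0, 0, 255, -2, 0, 0, 0, 0, 0, 255, -2, 0, 0, 0, 0, 0, 255, -2, 0, 0, 0, 0, 0, 255, -2, 0, 0, 0, 0, 0, 255, -1, 0, 0, 0, 0, 0, 255]

```text
time_s: 4.1
eef_pos: [0.5446, -0.0178, 0.0673]
ee_rot: [-180.0, -0.2, 164.7]
wrist_force: [-6.1, 1.7, 4.7]
opening: 0.0006
finger_force: 3.0
```

```bash
python3 -c "
from h import *
st()"
```

```text
t4.10 chest xy (np.float64(-170.4), np.float64(0.9)) z 67.3 rot [-179.99   -0.18  164.67] F [-6.1  1.7  4.7] Fx' -6.3 open 0.000619672351279399
```

Call:
step_arm:
  series: [-1, 0, 0, 0, 0, 0, 255, -1, 0, 0, 0, 0, 0, 255, -1, 0, 0, 0, 0, 0, 255, 0, 0, 0, 0, 0, 0, 255, 0, 0, 0, 0, 0, 0, 255]

```text
time_s: 4.6
eef_pos: [0.5446, -0.0178, 0.0671]
ee_rot: [-180.0, -0.5, 164.7]
wrist_force: [-10.2, 2.1, 9.5]
opening: 0.0009
finger_force: 5.5
```

```bash
python3 -c "
from h import *
st()
cv2.imwrite('pics/top1.png',cv2.resize(read_camera('top')[200:340,200:480,::-1],None,fx=2.8,fy=2.8,interpolation=2))"
```

```text
t4.60 chest xy (np.float64(-170.4), np.float64(1.0)) z 67.1 rot [-179.97   -0.52  164.7 ] F [-10.2   2.1   9.5] Fx' -10.4 open 0.0009144210647778333
```

View pics/top1.png

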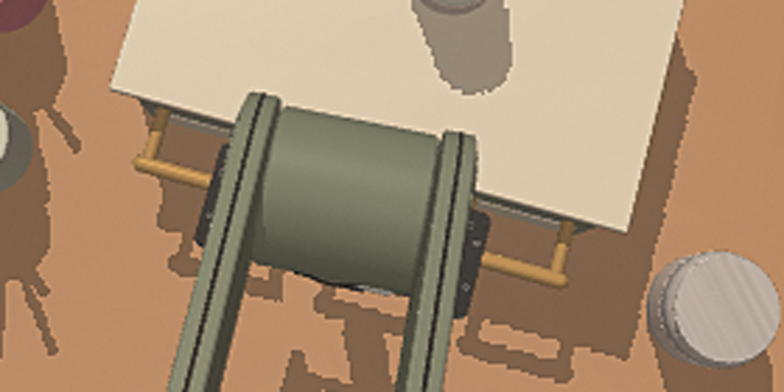

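The finger stopped at chest x -170 and the force rose without any motion, so the drawer is against the home stop. I'll back off, go over to the left handle, and check the middle drawer from there.

Call:
step_arm:
  series: [15, 0, 0, 0, 0, 0, 255, 10, 0, -15, 0, 0, 0, 255, 0, 0, -40, 0, 0, 0, 255, -15, 37, 0, 0, 0, 0, 255, -20, 37, 0, 0, 0, 0, 255, -20, 38, 0, 0, 0, 0, 255, -6, 0, 0, 0, 0, 0, 255, 0, 0, 0, 0, 0, 0, 255]

```text
time_s: 5.45
eef_pos: [0.614, 0.0799, 0.1222]
ee_rot: [-180.0, 0.1, 164.8]
wrist_force: [-0.9, -0.4, -0.0]
opening: 0.0007
finger_force: 0.0
```

```bash
python3 -c "
from h import *
st()
cv2.imwrite('pics/top2.png',cv2.resize(read_camera('top')[200:340,200:480,::-1],None,fx=2.8,fy=2.8,interpolation=2))"
```

```text
t5.45 chest xy (np.float64(-129.4), np.float64(113.5)) z 122.2 rot [-1.7998e+02  6.0000e-02  1.6475e+02] F [-0.9 -0.4 -0. ] Fx' -0.7 open 0.0007018710476690126
```

View pics/top2.png

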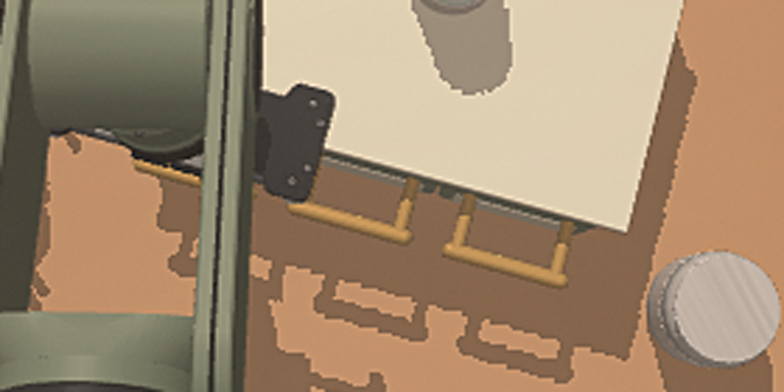

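The middle bar (293,208)–(405,236) lines up with the right bar (450,248)–(562,280), so the middle drawer is home. Next is the left drawer.

Call:
step_arm:
  series: [0, 0, 28, 0, 0, 0, 255, 0, 0, 28, 0, 0, 0, 255, 4, 0, 0, 0, 0, 0, 255, 3, 0, 0, 0, 0, 0, 255, 2, 0, 0, 0, 0, 0, 255, 2, 0, 0, 0, 0, 0, 255, 1, 0, 0, 0, 0, 0, 255, 1, 0, 0, 0, 0, 0, 255]

```text
time_s: 6.3
eef_pos: [0.6032, 0.0823, 0.0685]
ee_rot: [180.0, 0.4, 164.7]
wrist_force: [5.5, -3.0, 0.5]
opening: 0.0005
finger_force: 2.9
```

```bash
python3 -c "
from h import *
st()"
```

```text
t6.30 chest xy (np.float64(-140.4), np.float64(113.0)) z 68.5 rot [179.97   0.39 164.68] F [ 5.5 -3.   0.5] Fx' 6.1 open 0.0005424859133884893
```

Call:
step_arm:
  series: [1.5, 0, 0, 0, 0, 0, 255, 1.5, 0, 0, 0, 0, 0, 255, 1, 0, 0, 0, 0, 0, 255, 0, 0, 0, 0, 0, 0, 255]

```text
time_s: 6.7
eef_pos: [0.6032, 0.0823, 0.0687]
ee_rot: [179.9, 0.9, 164.7]
wrist_force: [12.8, -4.6, -4.7]
opening: 0.0005
finger_force: 6.5
```

```bash
python3 -c "
from h import *
st()"
```

```text
t6.70 chest xy (np.float64(-140.4), np.float64(113.0)) z 68.7 rot [179.92   0.86 164.65] F [12.8 -4.6 -4.7] Fx' 13.6 open 0.0005274404510107685
```

Left holds dead at 13.6 N, so it is locked. I'll nudge it back shut and go to the right drawer.

Call:
step_arm:
  series: [-16, 0, 0, 0, 0, 0, 255, -7, 0, 0, 0, 0, 0, 255, -4, 0, 0, 0, 0, 0, 255, 0, 0, 0, 0, 0, 0, 255, 11, 0, 0, 0, 0, 0, 255, 0, 0, -28, 0, 0, 0, 255, 0, 0, -28, 0, 0, 0, 255, 0, -40, 0, 0, 0, 0, 255]

```text
time_s: 7.5
eef_pos: [0.6048, 0.0446, 0.1272]
ee_rot: [179.8, 0.5, 165.0]
wrist_force: [0.4, -0.3, 0.5]
opening: 0.0005
finger_force: 0.0
```

Call:
step_arm:
  series: [0, -45, 0, 0, 0, 0, 255, 0, -45, 0, 0, 0, 0, 255, 0, -45, 0, 0, 0, 0, 255, 0, -40, 0, 0, 0, 0, 255, 0, -14, 0, 0, 0, 0, 255, 0, 0, 0, 0, 0, 0, 255]

```text
time_s: 8.1
eef_pos: [0.5505, -0.142, 0.1223]
ee_rot: [180.0, -0.0, 164.5]
wrist_force: [0.7, 0.5, -0.5]
opening: 0.0
finger_force: 0.0
```

```bash
python3 -c "
from h import *
st()"
```

```text
t8.10 chest xy (np.float64(-131.9), np.float64(-117.2)) z 122.3 rot [ 1.7998e+02 -1.0000e-02  1.6449e+02] F [ 0.7  0.5 -0.5] Fx' 0.5 open 2.8374603416951127e-05
```

Call:
step_arm:
  series: [-2, 1, 28, 0, 0, 0, 255, 0, 0, 28, 0, 0, 0, 255, 4, 0, 0, 0, 0, 0, 255, 3, 0, 0, 0, 0, 0, 255, 2, 0, 0, 0, 0, 0, 255, 2, 0, 0, 0, 0, 0, 255, 2, 0, 0, 0, 0, 0, 255, 1, 0, 0, 0, 0, 0, 255]

```text
time_s: 8.9
eef_pos: [0.5418, -0.1371, 0.0681]
ee_rot: [180.0, 0.3, 164.7]
wrist_force: [2.0, 1.0, 1.1]
opening: 0.0003
finger_force: 1.1
```

Call:
step_arm:
  series: [2, 0, 0, 0, 0, 0, 255, 2, 0, 0, 0, 0, 0, 255, 0, 0, 0, 0, 0, 0, 255]

```text
time_s: 9.2
eef_pos: [0.5361, -0.136, 0.0667]
ee_rot: [-180.0, 0.0, 164.7]
wrist_force: [1.4, -0.0, 1.7]
opening: 0.0007
finger_force: 1.0
```

```bash
python3 -c "
from h import *
st()"
```

```text
t9.20 chest xy (np.float64(-147.3), np.float64(-115.3)) z 66.7 rot [-1.7998e+02  2.0000e-02  1.6467e+02] F [ 1.4 -0.   1.7] Fx' 1.3 open 0.0007015851616700537
```

The right drawer gives at about 1–2 N, so I'll pull it open.

Call:
step_arm:
  series: [6, 0, 0, 0, 0, 0, 255, 8, 0, 0, 0, 0, 0, 255, 8, 0, 0, 0, 0, 0, 255, 8, 0, 0, 0, 0, 0, 255, 8, 0, 0, 0, 0, 0, 255, 8, 0, 0, 0, 0, 0, 255, 8, 0, 0, 0, 0, 0, 255, 8, 0, 0, 0, 0, 0, 255]

```text
time_s: 10.0
eef_pos: [0.4758, -0.1193, 0.0665]
ee_rot: [-180.0, 0.0, 164.7]
wrist_force: [2.7, -1.6, 2.3]
opening: 0.0005
finger_force: 1.5
```

Call:
step_arm:
  series: [8, 0, 0, 0, 0, 0, 255, 8, 0, 0, 0, 0, 0, 255, 7, 0, 0, 0, 0, 0, 255, 6, 0, 0, 0, 0, 0, 255, 5, 0, 0, 0, 0, 0, 255, 4, 0, 0, 0, 0, 0, 255, 2, 0, 0, 0, 0, 0, 255, 0, 0, 0, 0, 0, 0, 255]

```text
time_s: 10.8
eef_pos: [0.4369, -0.1082, 0.066]
ee_rot: [180.0, -0.1, 164.7]
wrist_force: [0.9, 0.1, 0.8]
opening: 0.0007
finger_force: 0.4
```

```bash
python3 -c "
from h import *
st()"
```

```text
t10.80 chest xy (np.float64(-250.4), np.float64(-114.8)) z 66.0 rot [ 1.7997e+02 -1.1000e-01  1.6467e+02] F [0.9 0.1 0.8] Fx' 0.9 open 0.0006919327947939785
```

Call:
step_arm:
  series: [-10, 0, 0, 0, 0, 0, 255, 0, 0, -20, 0, 0, 0, 255, 0, 0, -40, 0, 0, 0, 255, 0, 0, -45, 0, 0, 0, 255, 0, 0, -45, 0, 0, 0, 255, 35, 0, 0, 0, 0, 0, 255, 35, 0, 0, 0, 0, 0, 255, 25, 0, 0, 0, 0, 0, 255]

```text
time_s: 11.6
eef_pos: [0.3543, -0.0855, 0.2161]
ee_rot: [180.0, -0.1, 164.7]
wrist_force: [0.2, -0.2, 1.2]
opening: 0.0005
finger_force: 0.0
```

```bash
python3 -c "
from h import *
st()
cv2.imwrite('pics/top3.png',read_camera('top')[:,:,::-1])"
```

```text
t11.60 chest xy (np.float64(-336.0), np.float64(-114.7)) z 216.1 rot [ 1.7996e+02 -1.3000e-01  1.6469e+02] F [ 0.2 -0.2  1.2] Fx' 0.2 open 0.0004947484340061692
```

View pics/top3.png

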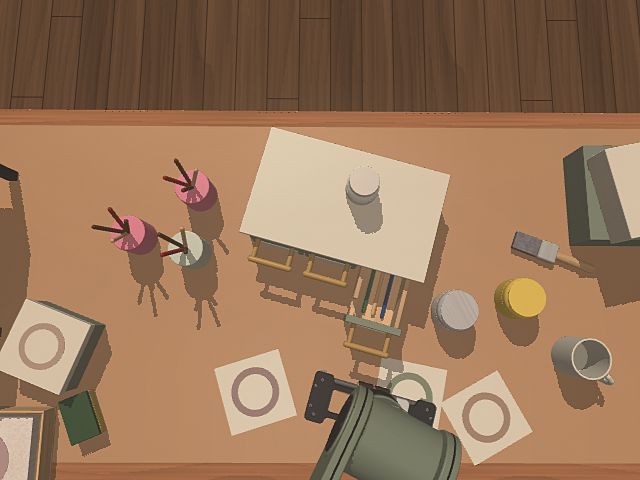

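The left bar (271,262) and middle bar (326,278) are in line and shut. The right drawer is wide open, with its bar at (367,350). The jars at (188,250) and (363,185) and the tin at (456,310) have not moved. I'm handing in.

```bash
python3 -c "
from rig import *
print(job_done())"
```

```text
the job is handed in; nothing more can be done
None
```

The middle drawer is pushed home, the left drawer is locked (it held at 13.6 N) and left shut, and the right drawer is pulled about 110 mm open of its 115 mm travel; the jars and the tin are where they were, and the job was handed in at about 12 s.

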